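# Sweep the offcuts off the setting-up plate

## Task

Two loose wooden chips are lying on the steel setting-up plate beside the lathe. Pick up the wooden scraper block by its grip and, with it in hand, sweep both chips off the plate into the black chip tray at the plate's end; do not touch the chips with the gripper. Then stand the scraper block upright on the bench again, clear of the plate and the tray, and let go.

Things in the scene. Friction and masses are not known exactly. Their poses are not given: they have to be found in the camera images.
- plate: Fixed rimless steel plate on a grey base, 180 (x) x 240 mm (y), flat top 50 mm above the bench. Origin: centre of its underside, on the bench; z up. A black open chip tray adjoins its +y end (towards the robot's left): 200 mm along x, y from +120 to +235 mm, floor 10 mm and 5 mm thick walls 35 mm above the bench. Yaw within 20 degrees.
- scraper: Loose wooden scraper block, 0.16 kg, standing on the bench right of the plate, long axis within 35 degrees of left-right. Origin: centre of underside; z up. 130 (x) x 30 (y) x 45 mm high; centred on top a dark grip 50 (x) x 24 (y) x 45 mm high, 90 mm in all: grasp across the 24 mm. The plain block of like size without a grip near it is not needed.
- chip_a: Loose rectangular wooden offcut, pale, 36 x 26 x 14 mm high (x, y, z), 11 g, lying flat on the plate's top. Origin: centre of its underside.
- chip_b: Loose round wooden offcut, a pale disc 34 mm in diameter, 14 mm high, 11 g, flat on the plate's top. Origin: centre of its underside. Both chips start within 40 mm of the plate's middle in x and 60 mm in y.
Mind the look-alikes: they are no part of the job. Leave any orange or red look-alike of the scraper alone.

How it is judged:
By the outcome, as a careful person would: the job done as asked, in the order asked, and still so for the second after the job is handed in, with the robot touching nothing.
It also fails if it takes over 54 s, if anything falls off the work surface, if the arm or the gripper's body presses on something with over 40 N, if the wrist force passes 120 N, or if a joint passes its speed limit or range.

## Robot

A 6-joint arm with a two-finger parallel gripper is mounted at the origin on the work surface. World frame = base frame: x ahead of the robot, y to its left, z up, the work surface at z = 0. Lengths are in m, angles in degrees, forces in N, time in s.
With the tool pointing down it reaches from about 0.275 to 0.85 m from the base axis. Payload 5.2 kg.
Tool frame: the origin (TCP) lies midway between the tips of the shut fingers; the grasp point (between the pads) lies 19 mm behind it; z points along the fingers, y is the line along which they close (so a half turn about z gives the same grasp; the last joint's range is limited). The gripper opens to 85 mm and grips with 20 to 120 N. Pads are 22 mm wide; open, the fingers measure 114 mm over their backs; the gripper's body (76 mm by 85 mm) begins 54 mm behind the grasp point. The pads swing forward as they close: fully open they stand 13 mm farther back than shut.
Start: joints at [-87.193, 14.817, 87.949, -0, 77.235, -11.62], TCP at [0.137, -0.533, 0.231] pointing down, gripper open.
Joint ranges: [-179.93, 179.93], [-52.35, 119.4], [10.71, 147.94], [-69.91, 249.91], [12.55, 155.21], [-178.61, 178.61]. Speed limits (degrees/s): [147.25, 147.25, 180, 180, 180, 180].

## Interface

Orientations are given as [roll, pitch, yaw] about the fixed x, y, z axes, in that order (R = Rz(yaw) Ry(pitch) Rx(roll)).
In Python, from rig import env gives the robot as it stands.
- The arm moves only by the tool play_rows, never from a script. Its argument "rows" is a list of rows, each a list of 2 entries, a list of its own where there are three numbers: the shift along the tool's x, y, z normalised to -1 to 1, where 1 is 0.2 m, then the turn, a rotation vector about the tool's x, y, z normalised to -1 to 1, where 1 is 360 degrees. In form: [[[x, y, z], [rx, ry, rz]], ...]. A call has 1 to 10 rows; each row shifts and turns the commanded pose from where the row before left it, along the tool's axes as they then stand; what a row does not reach is not made up. A row lasts 1/12 s, in which the tool goes at most 41.7 mm and 7.16 degrees, less where a joint would pass 70% of its speed; a pose out of reach is approached as far as the arm can. A call with a number of a shift or a turn outside -1 to 1 is refused whole. A call with a gripper value outside its range is refused whole. "grip" is the opening, from -1 (shut) to 1 (fully open), set as the call begins (left out, the last holds). The fingers move at their own pace and stop on an object; "grip_force" is the grip in N (left out, the last holds). Time passes only in rows, so rows that do not move let the fingers close. It gives the time, the measured TCP pose, the force, the opening and the grip force at its end, in the units of the state.
- env.observe(): the state, without advancing time (a new reading comes with each control period).
- env.grab_frame(name): name is "scene" or "top"; returns a dict with "img" (400x640x3 uint8, red, green, blue), "z_map" (400x640 float32, m along the optical axis (not along the pixel's ray), 0 where there is no reading), "camera_matrix" (3x3 intrinsics, pixels), "eye" and "orientation" of the camera in the world. Camera axes: x right, y up, looking along -z (the intrinsics and any distortion apply to the point x, -y, -z); pixel columns grow to the right and rows downward; lengths in m; the calibration is good to about 2 mm. A picture is of the moment at which its call begins.
- env.hand_in(): hands the job in; it is judged then, once.
The state is a dict: "clock": time; "qpos": joint angles; "qvel": joint speeds; "joint_torque": joint torques, N m; "eef_pos": TCP position; "ee_rot": TCP orientation; "wrist_force": force on the tool from outside, world axes, zero at the start; "wrist_torque": the same for the moment, N m; "opening": finger opening in m; "grip_force": force on a finger pad.
Only numpy, scipy, OpenCV 4.12 (cv2) and the standard library are available. Lean on these libraries where they do the work, as an engineer would, in place of code of your own. Each camera call takes 0.05 s, during which the arm holds its last target. There are 200 camera calls.

## Working session

There is one attempt and no reset: what is moved stays moved. The work goes in short steps, Python scripts to look and compute and a tool call to move; the robot and the scene stay as the last step left them, time stands still between calls to the robot, and variables do not carry over. Pictures are saved under pics/ and viewed, at most 10 in all, crops included, and the job is handed in when it is done.

Besides the shell and the picture viewer there is one more tool, called after "Request:" as name([rows], argument=value, ...), one row to a line, values as JSON. play_rows: Moves the arm, as the interface text tells. Scaled input: -1 to 1 covers 0.2 m each way for a shift and 360 degrees each way for a turn. Its arguments: {"type":"object","properties":{"rows":{"type":"array","items":{"type":"array"}},"grip":{"type":"number"},"grip_force":{"type":"number"}},"required":["rows"]}

```bash
mkdir -p pics; ls
cat > h.py <<'E'
from rig import env
import numpy as np, cv2
def shot(n):
    f=env.grab_frame(n); return f
def Rm(f):
    o=np.array(f["orientation"],float)
    if o.shape==(3,3): return o
    from scipy.spatial.transform import Rotation as R
    return R.from_euler('xyz',o,degrees=True).as_matrix() if o.size==3 else R.from_quat(o).as_matrix()
def ray(f,uv):
    K=np.array(f["camera_matrix"]); uv=np.atleast_2d(uv).astype(float)
    d=np.c_[(uv[:,0]-K[0,2])/K[0,0],-(uv[:,1]-K[1,2])/K[1,1],-np.ones(len(uv))]
    return d@Rm(f).T
def onz(f,uv,z):
    e=np.array(f["eye"]); d=ray(f,uv); t=(z-e[2])/d[:,2]; return e+d*t[:,None]
def cloud(f):
    h,w=f["z_map"].shape; u,v=np.meshgrid(np.arange(w),np.arange(h))
    d=ray(f,np.c_[u.ravel(),v.ravel()]); P=np.array(f["eye"])+d*f["z_map"].ravel()[:,None]
    return P.reshape(h,w,3)
E
python3 - <<'E'
from h import *
for n in("top","scene"):
    f=shot(n); cv2.imwrite(f"pics/{n}0.png",f["img"][...,::-1]); print(n,f["eye"],f["orientation"],f["camera_matrix"],[k for k in f])
print(env.observe())
E
```

```text
pics
top [ 0.47692929 -0.11030954  0.87136845] [  5.11957656  -0.3726976  -90.02576079] [[410.30962894   0.         319.65053131]
 [  0.         410.30962894 197.49638953]
 [  0.           0.           1.        ]] ['img', 'z_map', 'camera_matrix', 'eye', 'orientation']
scene [0.95775912 0.24080732 0.87631302] [ 33.93105334  -0.66077107 133.80664187] [[487.00097653   0.         314.04206291]
 [  0.         487.00097653 209.14376199]
 [  0.           0.           1.        ]] ['img', 'z_map', 'camera_matrix', 'eye', 'orientation']
{'clock': 0.1, 'qpos': array([-8.71917466e+01,  1.48546618e+01,  8.80076127e+01, -1.31021558e-03,
        7.72356673e+01, -1.16197233e+01]), 'qvel': array([-0.01013321, -0.0961803 , -0.16770205, -0.07053921, -0.05273905,
       -0.0435802 ]), 'joint_torque': array([ 3.49174719e-03, -4.46969891e+01, -2.91247648e+01, -1.43340148e-04,
        6.20841107e-03,  1.12844117e-05]), 'eef_pos': array([ 0.13702791, -0.53213544,  0.23054215]), 'ee_rot': array([-1.79903808e+02, -1.84757857e-02,  1.44282517e+01]), 'wrist_force': array([ 0.30113471, -0.00530784, -0.89650986]), 'wrist_torque': array([ 0.03239464,  0.00214192, -0.0004491 ]), 'grip_force': 0.0, 'opening': 0.08524812561577165}
```

View pics/top0.png

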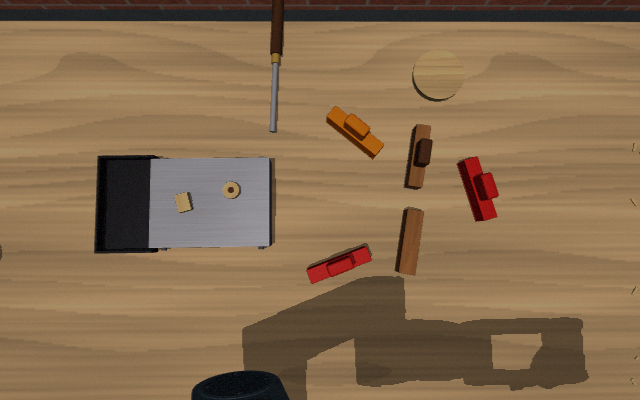

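View pics/scene0.png

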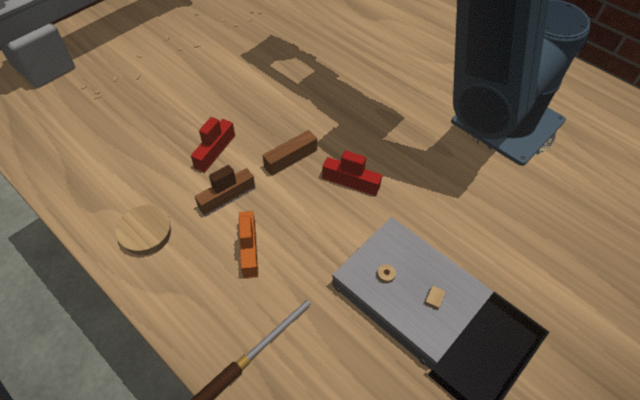

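The top view has +x up and +y left. These could be taken for the scraper:
- Brown block with a dark grip at (419,156).
- Plain brown block at (410,240).
- Orange look-alike at (355,132).
- Red look-alikes at (478,188) and (340,264).

I choose (419,156), the only natural wood block with a grip. On the plate are chip_a at (183,202) and chip_b at (231,190), with the tray on the left. The round board at (438,75) isn't part of the job.

```bash
cat > meas.py <<'E'
from h import *
def rect(P): # min-area rect in world xy, mm
    (c,s,a)=cv2.minAreaRect((P[:,:2]*1000).astype(np.float32)); 
    b=cv2.boxPoints((c,s,a)); e=[b[1]-b[0],b[2]-b[1]]; e=max(e,key=np.linalg.norm)
    return np.round(c,1),np.round(s,1),round(float(np.degrees(np.arctan2(e[1],e[0]))),1)
def comp(m,uv):
    n,l=cv2.connectedComponents(m.astype(np.uint8)); return l==l[uv[1],uv[0]]
E
python3 - <<'E'
from meas import *
f=shot("top"); C=cloud(f); z=C[...,2]; h=f["img"]; hsv=cv2.cvtColor(h,cv2.COLOR_RGB2HSV)
U,V=np.meshgrid(np.arange(640),np.arange(400))
def box(a,b,c,d): return (U>a)&(U<b)&(V>c)&(V<d)
def show(n,m,zz):
    uv=np.c_[U[m],V[m]]; print(n,m.sum(),"z med",np.median(z[m]).round(4),"depth",rect(C[m]),"ray",rect(onz(f,uv,zz)))
B=box(395,445,115,200)
show("grip top",B&(z>.08)&(z<.1),.09)
show("block top",B&(z>.035)&(z<.055),.045)
show("block all",B&(z>.02),.045)
show("plate top",box(130,300,140,270)&(z>.045)&(z<.055),.05)
show("chipA",box(170,197,188,216)&(z>.058),.064)
show("chipB",box(218,245,176,204)&(z>.058),.064)
show("tray",box(85,152,145,265)&(z>.02)&(z<.042),.035)
print("bench",np.median(z[box(300,400,180,230)]))
for n,b in dict(plain=(390,430,202,280),red=(455,500,150,225),orange=(320,390,100,162),red2=(300,378,240,290)).items(): show(n,box(*b)&(z>.02),.045)
cv2.imwrite("pics/crop.png",cv2.resize(h[100:290,300:510,::-1],None,fx=3,fy=3,interpolation=2))
E
```

```text
grip top 328 z med 0.089 depth (array([ 638.5, -318.9]), array([24.2, 50.3]), -8.0) ray (array([ 637.2, -317.4]), array([25.1, 50.8]), -9.4)
block top 628 z med 0.0445 depth (array([ 638.4, -318.8]), array([ 30.1, 130. ]), -9.3) ray (array([ 637.5, -317.7]), array([ 31.5, 130.6]), -9.4)
block all 1170 z med 0.0458 depth (array([ 564.7, -252.4]), array([ 92.3, 320.9]), -42.3) ray (array([ 633.8, -321.4]), array([151.6,  94.2]), 1.2)
plate top 10175 z med 0.0495 depth (array([542.4, 106.8]), array([180.3, 241.3]), -89.3) ray (array([542.1, 105.9]), array([179.6, 240.1]), -89.3)
chipA 260 z med 0.0634 depth (array([520.5,  29.9]), array([290.8,  41.8]), 80.9) ray (array([536.3, 152.9]), array([44.8, 27.4]), 15.6)
chipB 233 z med 0.0634 depth (array([518.5, -13.3]), array([208.5,  32.7]), 57.9) ray (array([565.7,  59.1]), array([32.5, 36.1]), -44.3)
tray 925 z med 0.033 depth (array([540.5, 285.2]), array([200.4, 115.5]), 0.9) ray (array([540.2, 283.9]), array([199.7, 115.4]), 1.0)
bench -0.0003520008555945031
plain 1250 z med 0.0444 depth (array([ 476.6, -214.4]), array([205.5, 129.9]), 80.6) ray (array([ 460.6, -296.9]), array([145.8,  72.4]), 0.7)
red 1416 z med 0.0454 depth (array([ 526.3, -283.2]), array([129.8, 359.6]), -74.4) ray (array([ 572.1, -432.9]), array([136.2,  85.5]), 6.8)
orange 1183 z med 0.0455 depth (array([ 610.4, -128.5]), array([130.4, 235.7]), -36.7) ray (array([ 678.6, -183.3]), array([129.8,  90.3]), 67.4)
red2 1065 z med 0.0456 depth (array([ 442.7, -143. ]), array([ 87.5, 129.7]), -68.9) ray (array([ 403.7, -153.2]), array([ 63.2, 151.1]), -72.1)
```

View pics/crop.png

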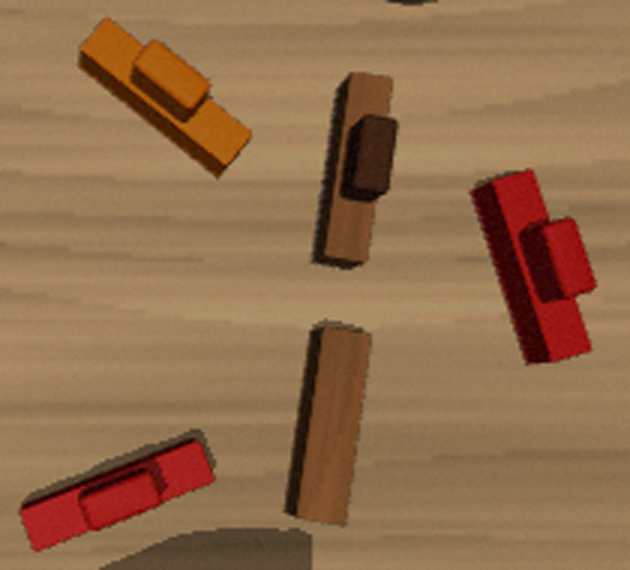

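The crop confirms it: the brown block with the dark grip is natural wood, 130x30 mm, with its top at 90 mm. It is at (0.638,-0.3185) and its long axis is at -9.3°. The plate centre is (0.542,0.1065) with yaw 0.7°. I'll turn the tool to yaw -9.3°, then travel.

Request:
play_rows([
  [[0, 0, 0], [0, 0, 0.008]],
  [[0, 0, 0], [0, 0, 0.0165]],
  [[0, 0, 0], [0, 0, 0.0165]],
  [[0, 0, 0], [0, 0, 0.0165]],
  [[0, 0, 0], [0, 0, 0.0083]],
  [[0.05, -0.03, 0], [0, 0, 0]],
  [[0.1, -0.06, 0], [0, 0, 0]],
  [[0.13, -0.08, 0], [0, 0, 0]],
  [[0.13, -0.08, 0], [0, 0, 0]],
  [[0.13, -0.08, 0], [0, 0, 0]],
], grip=0.2)

```text
clock: 0.98
eef_pos: [0.2558, -0.4837, 0.2311]
ee_rot: [-180.0, -0.0, -9.2]
wrist_force: [-0.3, -0.2, 0.4]
opening: 0.0511
grip_force: 0.0
```

Request:
play_rows([
  [[0.13, -0.08, 0], [0, 0, 0]],
  [[0.13, -0.08, 0], [0, 0, 0]],
  [[0.13, -0.08, 0], [0, 0, 0]],
  [[0.13, -0.08, 0], [0, 0, 0]],
  [[0.13, -0.08, 0], [0, 0, 0]],
  [[0.13, -0.08, 0], [0, 0, 0]],
  [[0.13, -0.08, 0], [0, 0, 0]],
  [[0.13, -0.08, 0], [0, 0, 0]],
  [[0.13, -0.08, 0], [0, 0, 0]],
  [[0.13, -0.08, 0], [0, 0, 0]],
])

```text
clock: 1.82
eef_pos: [0.5384, -0.367, 0.2311]
ee_rot: [-180.0, 0.0, -9.1]
wrist_force: [-0.0, -1.0, 1.1]
opening: 0.0512
grip_force: 0.0
```

```bash
cat > go.py <<'E'
import sys
from rig import env
import numpy as np
from scipy.spatial.transform import Rotation as R
s=env.observe(); t=np.array([float(a) for a in sys.argv[1:4]]); yaw=float(sys.argv[4])
r=R.from_euler('xyz',s["ee_rot"],degrees=True); g=R.from_euler('xyz',[180,0,yaw],degrees=True)
print(s["clock"],s["eef_pos"].round(4),s["ee_rot"].round(2),"F",s["wrist_force"].round(2),"open",round(s["opening"],4),"grip",round(s["grip_force"],1))
print("shift before turn",(r.inv().apply(t-s["eef_pos"])/.2).round(4),"shift after turn",(g.inv().apply(t-s["eef_pos"])/.2).round(4),"turn",((r.inv()*g).as_rotvec(degrees=True)/360).round(5))
E
python3 go.py 0.638 -0.3185 0.052 -9.3
```

```text
1.8167 [ 0.5384 -0.367   0.2311] [-1.7997e+02  2.0000e-02 -9.1100e+00] F [-0.01 -1.04  1.14] open 0.0512 grip 0.0
shift before turn [ 0.4538 -0.3177  0.8953] shift after turn [ 0.4525 -0.3197  0.8953] turn [-9.0e-05  5.0e-05  5.2e-04]
```

Request:
play_rows([
  [[0.12, -0.08, 0], [0, 0, 0.0005]],
  [[0.1, -0.06, 0], [0, 0, 0]],
  [[0.05, -0.03, 0], [0, 0, 0]],
  [[0, 0, 0], [0, 0, 0]],
  [[0, 0, 0], [0, 0, 0]],
  [[0, 0, 0], [0, 0, 0]],
])

```text
clock: 2.32
eef_pos: [0.5944, -0.3445, 0.2312]
ee_rot: [180.0, 0.1, -9.4]
wrist_force: [-0.9, -0.4, 0.2]
opening: 0.051
grip_force: 0.0
```

```bash
python3 go.py 0.638 -0.3185 0.052 -9.3
```

```text
2.3167 [ 0.5944 -0.3445  0.2312] [ 1.7999e+02  6.0000e-02 -9.4500e+00] F [-0.9  -0.44  0.16] open 0.051 grip 0.0
shift before turn [ 0.1949 -0.1641  0.8956] shift after turn [ 0.1944 -0.1634  0.8958] turn [ 3.0e-05  1.7e-04 -4.1e-04]
```

Request:
play_rows([
  [[0.05, -0.04, 0.03], [0, 0, 0]],
  [[0.08, -0.07, 0.06], [0, 0, 0]],
  [[0.0645, -0.0535, 0.09], [0, 0, 0]],
  [[0, 0, 0.12], [0, 0, 0]],
  [[0, 0, 0.12], [0, 0, 0]],
  [[0, 0, 0.08], [0, 0, 0]],
  [[0, 0, 0], [0, 0, 0]],
  [[0, 0, 0], [0, 0, 0]],
])

```text
clock: 2.98
eef_pos: [0.6383, -0.3182, 0.1303]
ee_rot: [-179.9, 0.1, -9.5]
wrist_force: [0.7, -0.3, -0.1]
opening: 0.0516
grip_force: 0.0
```

```bash
python3 go.py 0.638 -0.3185 0.052 -9.3
```

```text
2.9833 [ 0.6383 -0.3182  0.1303] [-1.7993e+02  1.3000e-01 -9.5000e+00] F [ 0.71 -0.31 -0.06] open 0.0516 grip 0.0
shift before turn [-0.0005  0.0023  0.3913] shift after turn [-0.0014  0.0019  0.3913] turn [-0.00019  0.00035 -0.00055]
```

Request:
play_rows([
  [[0, 0, 0.08], [0, 0, 0]],
  [[0, 0, 0.1], [0, 0, 0]],
  [[0, 0, 0.1], [0, 0, 0]],
  [[0, 0, 0.07], [0, 0, 0]],
  [[0, 0, 0.04], [0, 0, 0]],
  [[0, 0, 0], [0, 0, 0]],
  [[0, 0, 0], [0, 0, 0]],
])

```text
clock: 3.57
eef_pos: [0.6397, -0.3188, 0.0546]
ee_rot: [180.0, -0.1, -9.5]
wrist_force: [0.1, -0.4, 0.6]
opening: 0.0509
grip_force: 0.0
```

Request:
play_rows([
  [[0, 0, 0], [0, 0, 0]],
  [[0, 0, 0], [0, 0, 0]],
  [[0, 0, 0], [0, 0, 0]],
  [[0, 0, 0], [0, 0, 0]],
  [[0, 0, 0], [0, 0, 0]],
  [[0, 0, 0], [0, 0, 0]],
], grip=-1, grip_force=50)

```text
clock: 4.07
eef_pos: [0.6401, -0.3188, 0.0552]
ee_rot: [179.9, -0.2, -9.4]
wrist_force: [-0.6, -0.7, 5.8]
opening: 0.0234
grip_force: 49.9
```

Request:
play_rows([
  [[0, 0, -0.03], [0, 0, 0]],
  [[0, 0, -0.07], [0, 0, 0]],
  [[0, 0, -0.1], [0, 0, 0]],
  [[0, 0, -0.12], [0, 0, 0]],
  [[0, 0, -0.12], [0, 0, 0]],
  [[0, 0, -0.1], [0, 0, -0.007]],
  [[0, 0, -0.06], [0, 0, -0.014]],
  [[0, 0, 0], [0, 0, -0.007]],
  [[0, 0, 0], [0, 0, 0]],
], grip_force=70)

```text
clock: 4.82
eef_pos: [0.6395, -0.3183, 0.1746]
ee_rot: [179.9, -0.1, 0.7]
wrist_force: [0.8, 0.1, -2.5]
opening: 0.0236
grip_force: 68.7
```

```bash
python3 go.py 0.548 -0.002 0.175 0.7
python3 - <<'E'
from h import *
f=shot("scene"); cv2.imwrite("pics/s1.png",f["img"][80:400,150:600,::-1])
E
```

```text
4.8167 [ 0.6395 -0.3183  0.1746] [ 1.7994e+02 -8.0000e-02  7.3000e-01] F [ 0.81  0.13 -2.53] open 0.0236 grip 68.7
shift before turn [-0.4371 -1.5872 -0.004 ] shift after turn [-0.4379 -1.5869 -0.0018] turn [ 1.6e-04 -2.3e-04  9.0e-05]
```

View pics/s1.png

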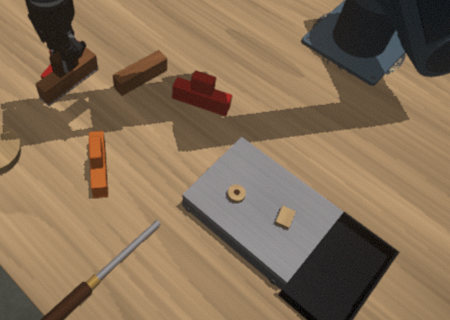

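The scraper hangs level in the gripper, at crop pixel (68,78). The chips haven't moved, at (236,193) and (285,217). I'll carry it to the plate's near (-y) end.

Request:
play_rows([
  [[-0.01, -0.04, 0], [0, 0, 0]],
  [[-0.02, -0.08, 0], [0, 0, 0]],
  [[-0.035, -0.12, 0], [0, 0, 0]],
  [[-0.04, -0.14, 0], [0, 0, 0]],
  [[-0.04, -0.14, 0], [0, 0, 0]],
  [[-0.04, -0.14, 0], [0, 0, 0]],
  [[-0.04, -0.14, 0], [0, 0, 0]],
  [[-0.04, -0.14, 0], [0, 0, 0]],
  [[-0.04, -0.14, 0], [0, 0, 0]],
  [[-0.04, -0.14, 0], [0, 0, 0]],
])

```text
clock: 5.7
eef_pos: [0.5658, -0.0729, 0.1724]
ee_rot: [-179.9, 0.1, 0.6]
wrist_force: [-0.3, 0.3, -1.7]
opening: 0.0232
grip_force: 68.7
```

Request:
play_rows([
  [[-0.04, -0.14, 0], [0, 0, 0]],
  [[-0.03, -0.12, 0], [0, 0, 0]],
  [[-0.015, -0.07, 0], [0, 0, 0]],
  [[-0.005, -0.037, 0], [0, 0, 0]],
  [[0, 0, 0], [0, 0, 0]],
  [[0, 0, 0], [0, 0, 0]],
  [[0, 0, 0], [0, 0, 0]],
])

```text
clock: 6.28
eef_pos: [0.5491, -0.0029, 0.1732]
ee_rot: [180.0, -0.0, 0.6]
wrist_force: [0.6, 0.4, -0.6]
opening: 0.0231
grip_force: 68.9
```

```bash
python3 go.py 0.548 -0.002 0.107 0.7
python3 - <<'E'
from meas import *
f=shot("scene"); C=cloud(f); hsv=cv2.cvtColor(f["img"],cv2.COLOR_RGB2HSV)
# block bottom: lowest points of the held block in window around it
m=(abs(C[...,0]-.548)<.09)&(C[...,1]>-.04)&(C[...,1]<.03)&(C[...,2]>.08)&(C[...,2]<.19)
P=C[m]; print(m.sum(),np.percentile(P[:,2],[0.5,2,5,50]).round(4))
for x in np.arange(.47,.63,.02):
    q=P[(abs(P[:,0]-x)<.01)]
    if len(q)>5: print(round(x,2),len(q),np.percentile(q[:,2],[2,5,]).round(4),np.percentile(q[:,1],[5,95]).round(4))
E
```

```text
6.2833 [ 0.5491 -0.0029  0.1732] [ 1.7996e+02 -1.0000e-02  5.8000e-01] F [ 0.59  0.4  -0.57] open 0.0231 grip 68.9
shift before turn [-0.0057 -0.0049  0.3309] shift after turn [-0.0056 -0.0047  0.3309] turn [ 1.0e-04 -3.0e-05 -3.3e-04]
1110 [0.1164 0.1185 0.1206 0.1602]
0.49 44 [0.1169 0.1178] [-0.0003  0.0125]
0.51 26 [0.1159 0.1162] [0.0124 0.0134]
0.53 56 [0.1156 0.1173] [0.0124 0.0139]
0.55 136 [0.1212 0.1229] [-0.0221  0.0233]
0.57 290 [0.1212 0.1281] [-0.0123  0.014 ]
0.59 244 [0.1195 0.1261] [-0.0128  0.014 ]
0.61 314 [0.1184 0.1203] [-0.0137  0.0139]
```

Request:
play_rows([
  [[-0.005, 0, 0.05], [0, 0, 0]],
  [[0, 0, 0.08], [0, 0, 0]],
  [[0, 0, 0.08], [0, 0, 0]],
  [[0, 0, 0.06], [0, 0, 0]],
  [[0, 0, 0.04], [0, 0, 0]],
  [[0, 0, 0.015], [0, 0, 0]],
  [[0, 0, 0], [0, 0, 0]],
  [[0, 0, 0], [0, 0, 0]],
])

```text
clock: 7.0
eef_pos: [0.548, -0.0022, 0.1085]
ee_rot: [180.0, -0.0, 0.6]
wrist_force: [1.0, -0.8, -1.5]
opening: 0.0232
grip_force: 68.9
```

```bash
python3 go.py 0.548 0.225 0.108 0.7
```

```text
7.0 [ 0.548  -0.0022  0.1085] [ 1.7999e+02 -2.0000e-02  6.1000e-01] F [ 0.99 -0.79 -1.46] open 0.0232 grip 68.9
shift before turn [ 0.0122 -1.1357  0.0024] shift after turn [ 0.0139 -1.1357  0.0026] turn [ 2.0e-05 -7.0e-05 -2.4e-04]
```

Request:
play_rows([
  [[0, -0.02, 0.003], [0, 0, 0]],
  [[0, -0.04, 0], [0, 0, 0]],
  [[0.001, -0.04, 0], [0, 0, 0]],
  [[0, -0.04, 0], [0, 0, 0]],
  [[0.001, -0.04, 0], [0, 0, 0]],
  [[0, -0.04, 0], [0, 0, 0]],
  [[0.001, -0.04, 0], [0, 0, 0]],
  [[0, -0.04, 0], [0, 0, 0]],
  [[0.001, -0.04, 0], [0, 0, 0]],
  [[0, -0.04, 0], [0, 0, 0]],
])

```text
clock: 7.83
eef_pos: [0.5476, 0.0751, 0.1077]
ee_rot: [180.0, 0.0, 0.6]
wrist_force: [0.5, -0.0, -1.2]
opening: 0.0236
grip_force: 68.8
```

```bash
python3 go.py 0.548 0.235 0.108 0.7;  python3 - <<'E'
from h import *
f=shot("scene"); cv2.imwrite("pics/s2.png",cv2.resize(f["img"][180:400,300:580,::-1],None,fx=2,fy=2))
E
```

```text
7.8333 [0.5476 0.0751 0.1077] [180.     0.     0.65] F [ 0.46 -0.02 -1.21] open 0.0236 grip 68.8
shift before turn [ 0.0111 -0.7994 -0.0015] shift after turn [ 0.0118 -0.7994 -0.0015] turn [ 0.       0.      -0.00015]
```

View pics/s2.png

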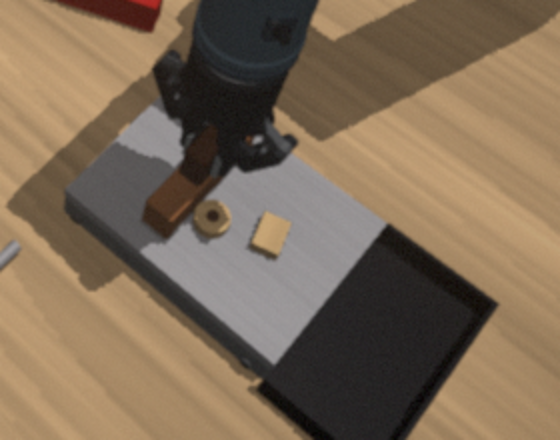

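The block face is pushing the disc at (212,218). The rectangular chip is still ahead at (270,234), and both are well inside the block's width. I'll keep sweeping.

Request:
play_rows([
  [[0.001, -0.03, 0], [0, 0, 0]],
  [[0, -0.04, 0], [0, 0, 0]],
  [[0.001, -0.04, 0], [0, 0, 0]],
  [[0, -0.04, 0], [0, 0, 0]],
  [[0.001, -0.04, 0], [0, 0, 0]],
  [[0, -0.04, 0], [0, 0, 0]],
  [[0.001, -0.04, 0], [0, 0, 0]],
  [[0, -0.04, 0], [0, 0, 0]],
  [[0.001, -0.04, 0], [0, 0, 0]],
  [[0, -0.04, 0], [0, 0, 0]],
])

```text
clock: 8.72
eef_pos: [0.5477, 0.1531, 0.1077]
ee_rot: [-180.0, 0.0, 0.6]
wrist_force: [0.2, 0.1, -1.7]
opening: 0.0234
grip_force: 68.8
```

Request:
play_rows([
  [[0.001, -0.04, 0], [0, 0, 0]],
  [[0, -0.04, 0], [0, 0, 0]],
  [[0.001, -0.04, 0], [0, 0, 0]],
  [[0, -0.04, 0], [0, 0, 0]],
  [[0.001, -0.04, 0], [0, 0, 0]],
  [[0, -0.04, 0], [0, 0, 0]],
  [[0.001, -0.04, 0], [0, 0, 0]],
  [[0, -0.04, 0], [0, 0, 0]],
  [[0.001, -0.04, 0], [0, 0, 0]],
  [[0, -0.03, 0], [0, 0, 0]],
])

```text
clock: 9.55
eef_pos: [0.5478, 0.2313, 0.1077]
ee_rot: [-180.0, -0.0, 0.7]
wrist_force: [-0.1, -0.2, -1.2]
opening: 0.0234
grip_force: 68.8
```

```bash
python3 go.py 0.548 0.235 0.108 0.7;  python3 - <<'E'
from h import *
f=shot("scene"); cv2.imwrite("pics/s3.png",cv2.resize(f["img"][180:400,300:580,::-1],None,fx=2,fy=2))
E
```

```text
9.55 [0.5478 0.2313 0.1077] [-179.99   -0.      0.65] F [-0.11 -0.18 -1.21] open 0.0234 grip 68.8
shift before turn [ 0.001  -0.0186 -0.0015] shift after turn [ 0.001  -0.0186 -0.0015] turn [-3.0e-05 -1.0e-05 -1.3e-04]
```

View pics/s3.png

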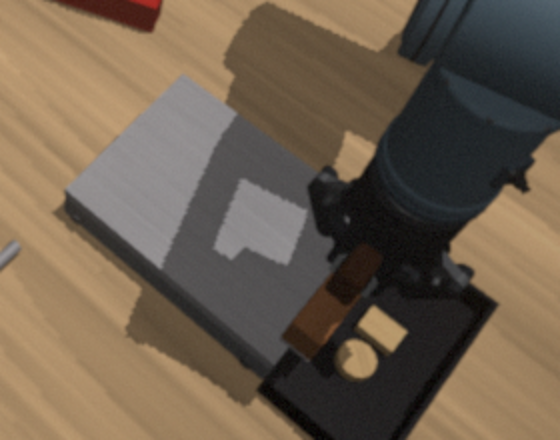

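Both chips have tipped over the edge into the tray, at (380,330) and (355,360). I'll lift and check their height.

Request:
play_rows([
  [[0, 0, 0], [0, 0, 0]],
  [[0, 0, -0.03], [0, 0, 0]],
  [[0, 0, -0.07], [0, 0, 0]],
  [[0, 0, -0.1], [0, 0, 0]],
  [[0, 0, -0.1], [0, 0, 0]],
  [[0, 0, -0.06], [0, 0, 0]],
  [[0, 0.03, 0], [0, 0, 0]],
  [[0.01, 0.07, 0], [0, 0, 0]],
  [[0.02, 0.11, 0], [0, 0, 0]],
  [[0.02, 0.13, 0], [0, 0, 0]],
])

```text
clock: 10.43
eef_pos: [0.5577, 0.1611, 0.1784]
ee_rot: [180.0, 0.1, 0.7]
wrist_force: [0.4, -0.0, -1.2]
opening: 0.0233
grip_force: 69.0
```

Request:
play_rows([
  [[0.02, 0.13, 0], [0, 0, 0]],
  [[0.02, 0.13, 0], [0, 0, 0]],
  [[0.02, 0.13, 0], [0, 0, 0]],
  [[0.02, 0.13, 0], [0, 0, 0]],
  [[0.02, 0.13, 0], [0, 0, 0]],
  [[0.02, 0.1, 0], [0, 0, 0]],
  [[0.01, 0.05, 0], [0, 0, 0]],
  [[0, 0, 0], [0, 0, 0]],
])

```text
clock: 11.1
eef_pos: [0.586, -0.0005, 0.1784]
ee_rot: [180.0, 0.1, 0.4]
wrist_force: [0.3, 0.2, -2.2]
opening: 0.0228
grip_force: 68.7
```

```bash
python3 go.py 0.638 -0.3185 0.172 -9.3;  python3 - <<'E'
from meas import *
f=shot("top"); C=cloud(f); hsv=cv2.cvtColor(f["img"],cv2.COLOR_RGB2HSV)
m=(C[...,1]>.2)&(C[...,1]<.36)&(C[...,0]>.43)&(C[...,0]<.65)&(hsv[...,2]>90)
n,l,st,ce=cv2.connectedComponentsWithStats(m.astype(np.uint8))
for i in range(1,n):
    if st[i,4]>40: P=C[l==i]; print(st[i],P.mean(0).round(4),np.percentile(P[:,2],[5,50,95]).round(4),rect(P))
v=f["img"].copy(); cv2.imwrite("pics/t4.png",cv2.resize(v[100:300,60:460,::-1],None,fx=2,fy=2))
E
```

```text
11.1 [ 5.860e-01 -5.000e-04  1.784e-01] [1.7997e+02 1.1000e-01 4.3000e-01] F [ 0.31  0.19 -2.21] open 0.0228 grip 68.7
shift before turn [0.2485 1.5917 0.0325] shift after turn [0.5137 1.5268 0.0322] turn [0.0001  0.00031 0.02702]
[  99  154   74  103 1571] [0.5238 0.2245 0.0362] [-0.002   0.0488  0.0515] (array([540.5, 274. ]), array([148.1, 218.1]), -0.1)
[124 184  16  17 191] [0.5641 0.274  0.0231] [0.0207 0.0231 0.0258] (array([564.6, 275.6]), array([34.4, 32.6]), 70.4)
[121 205  18  12 213] [0.5259 0.2766 0.0234] [0.0211 0.0234 0.0262] (array([526. , 276.3]), array([36.3, 23.2]), 89.9)
```

View pics/t4.png

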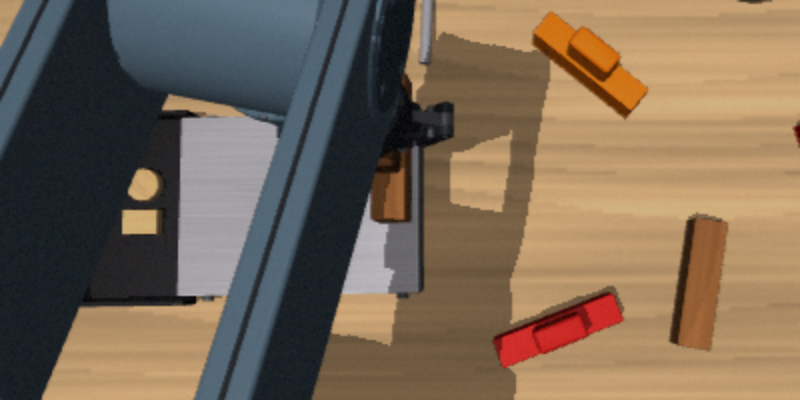

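Both chips lie flat on the tray floor, crop pixels (145,184) and (140,221), with tops at 23–24 mm as expected. I'll take the scraper back to its original spot, which is free.

Request:
play_rows([
  [[0.005, 0.04, 0], [0, 0, 0]],
  [[0.015, 0.08, 0], [0, 0, 0]],
  [[0.02, 0.12, 0], [0, 0, 0]],
  [[0.02, 0.14, 0], [0, 0, 0]],
  [[0.02, 0.14, 0], [0, 0, 0]],
  [[0.025, 0.14, 0], [0, 0, 0]],
  [[0.025, 0.14, 0], [0, 0, 0]],
  [[0.025, 0.14, 0], [0, 0, 0]],
  [[0.025, 0.14, 0], [0, 0, 0]],
  [[0.025, 0.14, 0], [0, 0, 0]],
])

```text
clock: 11.98
eef_pos: [0.6303, -0.2408, 0.1795]
ee_rot: [-180.0, 0.0, 0.8]
wrist_force: [1.1, 0.1, -1.4]
opening: 0.0232
grip_force: 69.0
```

Request:
play_rows([
  [[0.02, 0.14, 0], [0, 0, 0]],
  [[0.013, 0.12, 0], [0, 0, 0]],
  [[0.01, 0.08, 0], [0, 0, 0]],
  [[0, 0.03, 0], [0, 0, 0.003]],
  [[0, 0, 0], [0, 0, 0.01]],
  [[0, 0, 0], [0, 0, 0.01]],
  [[0, 0, 0], [0, 0, 0.004]],
  [[0, 0, 0], [0, 0, 0]],
  [[0, 0, 0], [0, 0, 0]],
])

```text
clock: 12.73
eef_pos: [0.6397, -0.3132, 0.1796]
ee_rot: [-180.0, 0.0, -9.0]
wrist_force: [0.2, -0.3, -1.4]
opening: 0.0229
grip_force: 68.8
```

```bash
python3 go.py 0.638 -0.3185 0.056 -9.3
```

```text
12.7333 [ 0.6397 -0.3132  0.1796] [-1.7997e+02  3.0000e-02 -8.9600e+00] F [ 0.23 -0.33 -1.44] open 0.0229 grip 68.8
shift before turn [-0.004   0.0276  0.618 ] shift after turn [-0.0041  0.0273  0.618 ] turn [-9.0e-05  8.0e-05  9.4e-04]
```

Request:
play_rows([
  [[0, 0.02, 0.04], [0, 0, 0]],
  [[0, 0, 0.09], [0, 0, 0]],
  [[0, 0, 0.11], [0, 0, 0]],
  [[0, 0, 0.11], [0, 0, 0]],
  [[0, 0, 0.1], [0, 0, 0]],
  [[0, 0, 0.07], [0, 0, 0]],
  [[0, 0, 0.05], [0, 0, 0]],
  [[0, 0, 0.03], [0, 0, 0]],
  [[0, 0, 0], [0, 0, 0]],
  [[0, 0, 0], [0, 0, 0]],
])

```text
clock: 13.57
eef_pos: [0.6391, -0.3188, 0.06]
ee_rot: [180.0, -0.0, -9.1]
wrist_force: [0.8, -0.3, -1.1]
opening: 0.023
grip_force: 68.9
```

Request:
play_rows([
  [[0, 0, 0.007], [0, 0, 0]],
  [[0, 0, 0.005], [0, 0, 0]],
  [[0, 0, 0], [0, 0, 0]],
  [[0, 0, 0], [0, 0, 0]],
])

```text
clock: 13.9
eef_pos: [0.6391, -0.3189, 0.0579]
ee_rot: [180.0, -0.0, -9.1]
wrist_force: [0.4, 0.4, -1.5]
opening: 0.0231
grip_force: 68.9
```

Request:
play_rows([
  [[0, 0, 0.005], [0, 0, 0]],
  [[0, 0, 0.005], [0, 0, 0]],
  [[0, 0, 0.003], [0, 0, 0]],
  [[0, 0, 0], [0, 0, 0]],
  [[0, 0, 0], [0, 0, 0]],
])

```text
clock: 14.32
eef_pos: [0.639, -0.3189, 0.0553]
ee_rot: [180.0, -0.0, -9.1]
wrist_force: [-2.3, 0.7, 2.6]
opening: 0.0232
grip_force: 69.4
```

The bench is taking the block's weight, so I'll release and go straight up.

Request:
play_rows([
  [[0, 0, 0], [0, 0, 0]],
  [[0, 0, 0], [0, 0, 0]],
  [[0, 0, 0], [0, 0, 0]],
  [[0, 0, 0], [0, 0, 0]],
  [[0, 0, 0], [0, 0, 0]],
  [[0, 0, 0], [0, 0, 0]],
], grip=0.2)

```text
clock: 14.82
eef_pos: [0.6389, -0.3187, 0.0546]
ee_rot: [-180.0, 0.0, -9.1]
wrist_force: [0.9, -0.8, 0.7]
opening: 0.0515
grip_force: 0.0
```

Request:
play_rows([
  [[0, 0, -0.03], [0, 0, 0]],
  [[0, 0, -0.06], [0, 0, 0]],
  [[0, 0, -0.1], [0, 0, 0]],
  [[0, 0, -0.13], [0, 0, 0]],
  [[0, 0, -0.13], [0, 0, 0]],
  [[0, 0, -0.13], [0, 0, 0]],
  [[0, 0, -0.1], [0, 0, 0]],
  [[0, 0, -0.05], [0, 0, 0]],
  [[0, 0, 0], [0, 0, 0]],
  [[0, 0, 0], [0, 0, 0]],
])

```text
clock: 15.65
eef_pos: [0.639, -0.3188, 0.2012]
ee_rot: [180.0, -0.1, -9.1]
wrist_force: [-0.2, 0.7, -1.0]
opening: 0.0513
grip_force: 0.0
```

```bash
python3 go.py 0.638 -0.3185 0.056 -9.3;  python3 - <<'E'
from h import *
f=shot("scene"); cv2.imwrite("pics/s5.png",f["img"][...,::-1])
E
```

```text
15.65 [ 0.639  -0.3188  0.2012] [ 1.7998e+02 -5.0000e-02 -9.0800e+00] F [-0.21  0.73 -0.98] open 0.0513 grip 0.0
shift before turn [-0.0056 -0.0008  0.726 ] shift after turn [-4.90e-03 -5.00e-04  7.26e-01] turn [ 7.0e-05 -1.5e-04  6.0e-04]
```

View pics/s5.png

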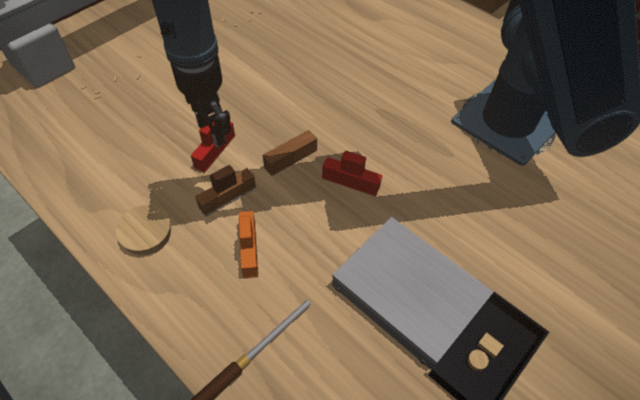

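The scraper stands upright at (225,189) with the gripper clear above it. Both chips are in the tray at (492,344) and (478,359), and nothing else has moved.

```bash
python3 -c "
from rig import env; print(env.hand_in())"
```

```text
the job is handed in; nothing more can be done
None
```

Both chips were swept into the chip tray with the scraper, the scraper stands upright and released back at its original spot on the bench, and the job was handed in at about 16 s of the 54 s limit.

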